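Clear the locating fixture and hold the block home in its corner

ROBOT

A 7-joint arm with a two-finger parallel gripper is mounted at the origin on the work surface. World frame = base frame: x ahead of the robot, y to its left, z up, the work surface at z = 0. Lengths are in mm, angles in rad, forces in N, time in s.
With the tool pointing down it reaches from about 425 to 875 mm from the base axis. Payload 4.7 kg.
Tool frame: the origin (TCP) lies midway between the tips of the shut fingers; the grasp point (between the pads) lies bot.grasp_offset behind it (bot.grasp_offset is the distance from the TCP to the grasp point, in mm); x points along the fingers, z is the direction in which the jaws open and shut, and the axes are right-handed (so a half turn about x gives the same grasp; the last joint's range is limited). The gripper opens to 87 mm and grips with 3 to 60 N. Pads are 19 mm wide; open, the fingers measure 117 mm over their backs; the gripper's body (75 mm by 190 mm) begins 51 mm behind the grasp point.
Start: joints at [-1.329, 0.321, -0.07, 1.45, 0.023, 1.371, -0.057], TCP at [146.819, 633.222, 222.587] pointing down, gripper open.
Joint ranges: [-2.86, 2.86], [-0.3, 2.09], [-1.38, 1.24], [0.06, 2.45], [-1.56, 4.7], [0.09, 2.05], [-2.69, 2.69]. Speed limits (rad/s): [2.57, 2.57, 3.14, 3.14, 3.14, 3.14, 3.14].

INTERFACE

Orientations are given as a unit quaternion [x, y, z, w].
In Python, from station import bot gives the robot as it stands.
- The arm moves only by the shell command python3 -m jog 'ROWS'. ROWS is JSON, a list of rows, each an object with "offset": the shift along the tool's x, y, z in m, a list of three; "spin": the turn about the tool's x in rad; "gripper": the opening, from 0 (shut) to 1 (fully open). A call has 1 to 10 rows; each row is the pose to reach, as a shift and turn from the pose commanded when the call began, along the tool's axes at that moment; what a row does not reach only later rows make up. A row lasts 1/10 s, in which the tool goes at most 50 mm and 8.59 degrees, less where a joint would pass 70% of its speed; a pose out of reach is approached as far as the arm can. A call with a gripper value outside its range is refused whole. The fingers move at their own pace and stop on an object; the grip force is fixed at half the most. Time passes only in rows, so rows that repeat a pose let the fingers close. It gives the time, the measured TCP pose, the force and the opening at its end, in the units of the state.
- bot.sense(): the state, without advancing time (a new reading comes with each control period).
- bot.camera(name): name is "scene" or "top" or "wrist"; returns (picture, depth): 400x640x3 uint8, blue, green, red; 400x640 float32, mm along the optical axis (not along the pixel's ray), 0 where there is no reading.
- bot.camera_model(name): a dict with "K" (3x3 intrinsics, pixels), "k1" (the pictures are not rectified: a ray, as slopes to the right and down, at radius r is drawn at 1 + k1 r^2 times it, then the intrinsics apply), "R" (3x3) and "t" (3): a world point X has camera coordinates R X + t; the wrist camera has in their place "tool_from_camera" (4x4, takes a point from camera to tool coordinates, whose origin is the TCP and whose axes are the tool frame's). Camera axes: x right, y down, z forward; pixel columns grow to the right and rows downward; lengths in mm; the calibration is good to about 2 mm. A picture is of the moment at which its call begins: read the wrist's pose just before it. camera_model takes no time and is no camera call.
- bot.sign_off(): hands the job in, once; it reports no verdict.
Trained networks look in the newest picture that a camera, given by its name, has taken for a name from the list of things; names that differ only in an ending like _2 or _b are one class to them, and where a whole thing is asked for, a point or a joint stands for the part that bears it (a point fixed in the world has none). Each returns a list of dicts, best first, with "confidence" (0 to 1); they miss things now and then, are a little off and sometimes report something else, mostly with a low value. They report only what shows in the picture. A call takes as long as a camera call.
- bot.recognise(query, camera): "position" ([x, y, z] in mm, in world coordinates, good to about 4 mm: the middle of the surface that is visible of it).
- bot.spot_point(query, camera): "position" ([x, y, z] in mm, in world coordinates, good to about 4 mm: a listed point, or the origin of a listed thing).
The state is a dict: "time": time; "q": joint angles; "joint_vel": joint speeds; "tau": joint torques, N m; "eef_pos": TCP position; "orientation": TCP orientation; "ft_force": force on the tool from outside, world axes, zero at the start; "moment": the same for the moment, N m; "finger_gap": opening from 0.0 (shut) to 1.0 (fully open).
Only numpy, scipy, OpenCV 4.12 (cv2) and the standard library are available. Lean on these libraries where they do the work, as an engineer would, in place of code of your own. Each camera call takes 0.05 s, during which the arm holds its last target.

TASK

The wire basket is standing in the way on the locating fixture: hang it by its arched handle on the hook of the stand and let go of it. Then take the bare aluminium block, set it flat on the fixture plate with its long side along the blue fence, and press it into the corner firmly against both the blue and the brass fence at once; finish while still holding it pressed there, do not let go. Leave the black block and the other things on the bench where they are.

Things in the scene. Friction and masses are not known exactly. Their poses are not given: they have to be found in the camera images.
- basket: Empty stainless wire basket, 76 x 76 mm, walls 40 mm high, 0.15 kg, with a rigid arched handle. Origin at the centre of its underside, z up. It starts upright on the fixture plate, turned up to 0.3 rad from the fixture's axes. Handle uprights (8 mm round bar) rise from the middles of its +y and -y sides to a level bar along y.
- handle_bar (a point): Middle of the axis of the basket's level 8 mm handle bar, 105 mm above the basket's underside; the bar runs along the basket's y. The opening under it is 64 mm wide between the uprights and 61 mm high down to the basket's rim; a hook enters it along the basket's x, from either side. Axes as the basket.
- handle_grip (a point): A point to grip: in the flat blue plastic grip above the bar, 134.5 mm above the basket's underside. The grip is 14 mm thick (basket x), 40 mm wide (y), from 107 to 152 mm above the underside. Axes as the basket.
- hook_stand: Fixed stand with a red steel hook, on the left or right of the bench (the fixture is on the other side). Origin on the table under the seat of the hook, z up. Post 14 mm thick, 188 mm high, axis at x = +85 mm, on a foot 90 x 90 x 12 mm. The hook points to the stand's -x, roughly towards the robot, turned up to 0.35 rad.
- hook_seat (a point): Top of the middle of the hook's level seat, 174 mm above the table; axes as the stand. The hook is 8 mm bar in the stand's xz plane: level from x = -14 to +14 mm, turned up at the open end to a tip at x = -28 mm, top 190 mm high, and rising 12 mm to the post at +x. A bar hung on it has its axis 4 mm above this point.
- nest: Locating fixture, fixed: dark steel plate 170 (x) x 150 (y) x 12 mm on the table, turned up to 0.35 rad. Origin at the centre of its underside, z up. Two fences stand on it and meet in a corner at its +x, +y. Plate and fences are ground smooth: the block slides on them with a friction of about 0.2.
- corner (a point): The inside corner of the fixture, where the inner faces of both fences meet the plate's top (12 mm above the table); axes as the fixture, so the free plate lies towards -x and -y. A block fully home, long side along the blue fence, has its origin 32 mm to -x and 20 mm to -y of this point, at the same height.
- end_fence: Brass fence, fixed on the fixture, running along the fixture's y: 12 mm thick, 120 mm long, 14 mm high above the plate. Its inner face looks to the fixture's -x. Origin at the corner point.
- side_fence: Blue fence, fixed on the fixture, running along the fixture's x: 12 mm thick, 138 mm long from the corner, 14 mm high above the plate. Its inner face looks to the fixture's -y. Origin at the corner point.
- block: Bare aluminium machined block, 64 (x) x 40 (y) x 45 mm high, 0.2 to 0.36 kg, a dark panel with a small gold square on top. Origin at the centre of its underside, z up. It stands on the bench, turned up to 0.6 rad. Either end may go first. Gripped with the fingertips at least 18 mm above its underside, the fingers clear the 14 mm fences.
- dark_block: Black block of the same outline, 64 x 40 mm but 30 mm high: not the one wanted, leave it. Origin at the centre of its underside. It and the aluminium block may change places.
- tweezers: Steel tweezers, about 125 mm long, 15 mm wide, 6 mm high, lying at the back; leave them. Origin at mid-length, on the table.
- dish: Shallow glass dish, 90 mm across, 16 mm high, at the back; leave it. Origin at the centre of its underside.
- jar: Closed amber jar, 56 mm across, 70 mm high, at the right; leave it. Origin at the centre of its underside.
- driver: Screwdriver with a red handle, 170 mm long, lying at the left; leave it. Origin under it on the table.

How it is judged (in metres and radians):
On the way, in this order (a step that is already met when the one before it is completed fails the run):
1. the basket hangs by its handle on the hook, let go by the gripper (distance between handle_bar and hook_seat below 0.03 m and contact force between basket and hook_stand above 0.5 N and height (world z) of basket above 0.04 m and angle between basket's own z axis and vertical below 0.35 rad and contact force between basket and the fingers below 0.05 N and contact force between basket and the arm below 0.05 N), for 0.3 s.
2. the aluminium block is held pressed into the corner against both fences (x of block in the frame of corner between -0.0345 and -0.0295 m and y of block in the frame of corner between -0.0225 and -0.0175 m and z of block in the frame of corner between -0.002 and 0.0025 m and angle between the x axis of block and the x axis of nest, either way round below 0.035 rad and angle between block's own z axis and vertical below 0.04 rad and contact force between block and end_fence above 2 N and contact force between block and side_fence above 2 N and contact force between block and the fingers above 1 N), for 0.3 s.
At the end, for the whole second after the job is handed in: Basket on the hook: bar within 30 mm of the seat, within 0.35 rad of upright, untouched. Aluminium block flat on the plate (2 mm), long side along the blue fence (0.035 rad), within 2.5 mm of both fences, pressing each with over 2 N, fingers still on it, at rest (all of step 1 and all of step 2 and linear speed of block below 0.02 m/s and linear speed of basket below 0.1 m/s); the arm keeps its last pose, push and grip.
It fails at once if the black block is moved by more than 30 mm (distance of dark_block from where it was at the start of the episode above 0.03 m).
It fails at once if another thing on the bench is moved by more than 30 mm (distance of any of tweezers, dish, jar, driver from where it was at the start of the episode above 0.03 m).
It also fails if it takes over 64 s, if anything falls off the work surface, if the arm or the gripper's body presses on something with over 40 N, if the wrist force passes 120 N, or if a joint passes its speed limit or range.

## Working session

There is one attempt and no reset: what is moved stays moved. The work goes in short steps, Python scripts to look and compute and a shell command to move; the robot and the scene stay as the last step left them, time stands still between calls to the robot, and variables do not carry over. Pictures are saved under pics/ and viewed, and the job is handed in when it is done.

```bash
ls; mkdir -p pics; cat > h.py <<'E'
import numpy as np, cv2
from scipy.spatial.transform import Rotation as Rn
from station import bot
def pose():
    s=bot.sense(); return s,np.array(s["eef_pos"]),Rn.from_quat(s["orientation"]).as_matrix()
def cam(name):
    m=bot.camera_model(name)
    K=np.array(m["K"]);k1=m["k1"]
    if "R" in m: R=np.array(m["R"]);t=np.array(m["t"])
    else:
        s,p,Rt=pose();T=np.array(m["tool_from_camera"])
        Rwc=Rt@T[:3,:3];pw=Rt@T[:3,3]+p
        R=Rwc.T;t=-R@pw
    return K,k1,R,t
def cloud(depth,c):
    K,k1,R,t=c
    h,w=depth.shape
    u,v=np.meshgrid(np.arange(w),np.arange(h))
    pts=np.stack([u,v],-1).reshape(-1,1,2).astype(np.float64)
    xy=cv2.undistortPoints(pts,K,np.array([k1,0,0,0,0.])).reshape(h,w,2)
    P=np.dstack([xy[...,0]*depth,xy[...,1]*depth,depth])
    W=(P-t)@R
    W[depth<=0]=np.nan
    return W
def proj(X,c):
    K,k1,R,t=c
    return cv2.projectPoints(np.atleast_2d(X).astype(float),cv2.Rodrigues(R)[0],t.astype(float),K,np.array([k1,0,0,0,0.]))[0].reshape(-1,2)
E
python3 - <<'E'
from h import *
s,p,R=pose();print(s,R,bot.grasp_offset)
for n in("scene","top","wrist"):
    c=cam(n);im,d=bot.camera(n);cv2.imwrite(f"pics/{n}0.png",im);np.savez(f"/tmp/{n}0.npz",im=im,d=d,K=c[0],k1=c[1],R=c[2],t=c[3])
    print(n,c)
    if n!="wrist":
        for q in("basket","hook_stand","nest","block","dark_block","tweezers","dish","jar","driver"):
            print(q,[(np.round(r["position"]),round(r["confidence"],2)) for r in bot.recognise(q,n)][:2],[(np.round(r["position"]),round(r["confidence"],2)) for r in bot.spot_point(q,n)][:2])
        for q in("handle_bar","handle_grip","hook_seat","corner"):
            print(q,[(np.round(r["position"]),round(r["confidence"],2)) for r in bot.spot_point(q,n)][:2])
print(bot.sense()["time"])
E
```

```text
pics
{'time': 0.0, 'q': array([-1.32890287,  0.32181948, -0.07009883,  1.45170101,  0.02263171,
        1.37081517, -0.05692711]), 'joint_vel': array([ 2.10399324e-03,  7.44808774e-04, -1.06589709e-03,  7.36112494e-05,
        1.44269682e-04,  5.23732601e-04, -2.16592238e-03]), 'tau': array([ 5.13352497e-04, -4.91285312e+01, -4.03651586e-01, -3.12528241e+01,
       -6.38721278e-02,  4.38306481e-02,  1.87451633e-04]), 'eef_pos': array([146.71121463, 632.63805301, 221.4508812 ]), 'orientation': array([-0.44040603,  0.55409233,  0.43947684,  0.5530681 ]), 'ft_force': array([-0.19870038, -1.33349381, -0.7306425 ]), 'moment': array([-0.01059147,  0.0107328 , -0.01679977]), 'finger_gap': 1.0043607195145858} [[-3.16409606e-04 -9.74172449e-01  2.25805094e-01]
 [-1.92996766e-03  2.25805279e-01  9.74170545e-01]
 [-9.99998088e-01 -1.27559609e-04 -1.95156828e-03]] 18.700000000000003
scene (array([[361.26977231,   0.        , 318.32141524],
       [  0.        , 361.26977231, 190.51553818],
       [  0.        ,   0.        ,   1.        ]]), -0.05299376027725637, array([[-0.71022742,  0.70383997
[... 2583 characters left out ...]
8.,  19.]), 0.76)] [(array([506., 493.,  -2.]), 0.64)]
handle_bar [(array([514., 274., 117.]), 0.93)]
handle_grip [(array([512., 269., 141.]), 0.79), (array([ 493., -246.,  173.]), 0.7)]
hook_seat [(array([580., 344.,  14.]), 0.58)]
corner [(array([579., 340.,  14.]), 0.64)]
wrist (array([[353.93322623,   0.        , 313.83272342],
       [  0.        , 353.93322623, 203.80462399],
       [  0.        ,   0.        ,   1.        ]]), 0.010457382620213953, array([[ 2.26612412e-01,  9.73985009e-01,  1.31249358e-04],
       [ 9.27549912e-01, -2.15849689e-01,  3.05057490e-01],
       [ 2.97149752e-01, -6.90080733e-02, -9.52333928e-01]]), array([-649.79854279,  -36.68138913,  392.51622751]))
2.35
```

View pics/scene0.png

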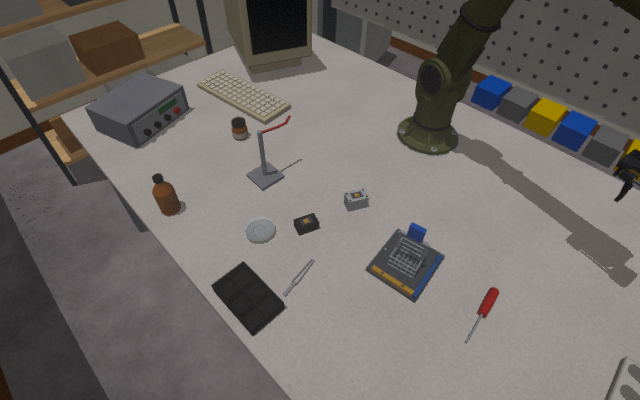

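View pics/top0.png

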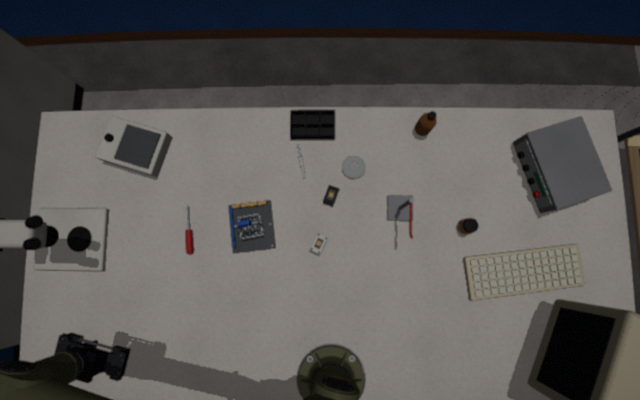

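View pics/wrist0.png

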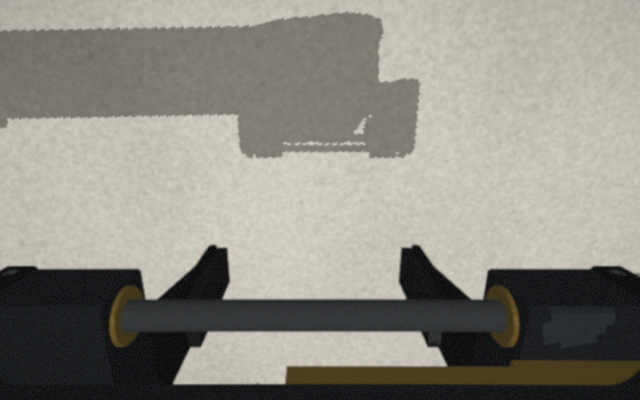

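Scene: basket on the fixture with its grip at about (417,232), blue and brass fences along the edges; hook stand at (268,160) with the hook tip at about (288,122). The aluminium block is at (357,199) and the black one at (307,223). Next come yaw estimates from the depth.

```bash
python3 - <<'E'
from h import *
print(np.array(bot.camera_model("wrist")["tool_from_camera"]).round(3))
for n in("scene","top"):
    z=np.load(f"/tmp/{n}0.npz");c=(z["K"],float(z["k1"]),z["R"],z["t"]);W=cloud(z["d"],c);im=z["im"]
    np.save(f"/tmp/W{n}.npy",W)
    X,Y,Z=W[...,0],W[...,1],W[...,2]
    def reg(x0,x1,y0,y1,z0,z1): return (X>x0)&(X<x1)&(Y>y0)&(Y<y1)&(Z>z0)&(Z<z1)
    def rect(m,nm):
        P=W[m]; 
        if len(P)<5: print(n,nm,len(P));return
        r=cv2.minAreaRect(P[:,:2].astype(np.float32)); print(n,nm,len(P),np.round(r[0]),np.round(r[1]),round(np.deg2rad(r[2]),3),"zmed",np.median(P[:,2]).round(1))
    rect(reg(410,500,-10,90,36,60),"block"); rect(reg(580,670,-50,50,22,40),"dark")
    rect(reg(400,640,150,390,6,30),"nest"); rect(reg(440,600,190,350,85,200),"handle")
    rect(reg(440,600,190,350,122,200),"grip")
    rect(reg(430,640,-330,-150,160,230),"hook"); rect(reg(430,640,-330,-150,6,25),"foot");rect(reg(430,640,-330,-150,30,150),"post")
    m=reg(430,640,-330,-150,150,230);print(W[m].round()[:40])
    # coloured fences
    b,g,r=[im[...,i].astype(int) for i in range(3)]
    mb=(b>r+40)&reg(400,640,150,400,5,45); mr=(r>b+60)&reg(400,640,150,400,5,45)
    for mm,nm in((mb,"blue"),(mr,"brass")):
        P=W[mm]; 
        if len(P)>5:
            l=cv2.fitLine(P[:,:2].astype(np.float32),cv2.DIST_HUBER,0,.01,.01).ravel(); print(n,nm,len(P),l.round(3),np.arctan2(l[1],l[0]))
E
```

```text
[[-0.00000e+00 -3.05000e-01  9.52000e-01 -1.62497e+02]
 [-1.00000e-03 -9.52000e-01 -3.05000e-01  8.42770e+01]
 [ 1.00000e+00 -1.00000e-03 -0.00000e+00 -1.85000e-01]
 [ 0.00000e+00  0.00000e+00  0.00000e+00  1.00000e+00]]
scene block 253 [454.  42.] [43. 66.] 1.113 zmed 44.8
scene dark 285 [622.  -1.] [42. 64.] 1.2 zmed 30.0
scene nest 2632 [515. 282.] [173. 164.] 0.116 zmed 12.6
scene handle 368 [515. 274.] [17. 78.] 0.125 zmed 138.6
scene grip 260 [515. 269.] [17. 58.] 0.125 zmed 151.0
scene hook 141 [ 523. -240.] [ 14. 123.] 1.517 zmed 177.5
scene foot 531 [ 577. -243.] [92. 92.] 1.536 zmed 11.8
scene post 132 [ 579. -241.] [10. 14.] 0.927 zmed 93.0
[[ 463. -242.  190.]
 [ 468. -241.  190.]
 [ 465. -239.  189.]
 [ 461. -239.  187.]
 [ 469. -244.  184.]
 [ 467. -242.  185.]
 [ 465. -239.  185.]
 [ 471. -242.  183.]
 [ 468. -241.  182.]
 [ 465. -239.  181.]
 [ 475. -243.  181.]
 [ 474. -239.  183.]
 [ 470. -238.  181.]
 [ 475. -242.  178.]
 [ 474. -239.  179.]
 [ 470. -239.  177.]
 [ 477. -245.  173.]
 [ 476. -242.  174.]
 [ 476. -237.  176.]
 [ 482. -244.  173.]
 [ 482. -239.  175.]
[... 1271 characters left out ...]
.]
 [ 574. -239.  180.]
 [ 572. -240.  189.]
 [ 573. -244.  184.]
 [ 572. -246.  191.]
 [ 572. -250.  188.]
 [ 574. -239.  152.]
 [ 572. -239.  167.]
 [ 572. -241.  172.]
 [ 570. -241.  185.]
 [ 569. -244.  187.]
 [ 569. -247.  187.]
 [ 570. -250.  186.]
 [ 570. -240.  159.]
 [ 570. -243.  163.]
 [ 567. -241.  184.]
 [ 567. -244.  183.]
 [ 567. -247.  184.]
 [ 568. -242.  151.]
 [ 564. -241.  183.]
 [ 564. -244.  184.]
 [ 563. -247.  185.]
 [ 561. -241.  182.]
 [ 561. -244.  184.]
 [ 561. -248.  181.]
 [ 558. -241.  182.]
 [ 557. -244.  185.]]
top blue 86 [9.92000e-01 1.24000e-01 5.11805e+02 3.36848e+02] 0.12438514
top brass 66 [ 1.20000e-01 -9.93000e-01  5.87953e+02  2.79986e+02] -1.4505376
```

```bash
python3 -m jog '[{"offset":[0,-0.044,-0.027],"spin":0.12,"gripper":0.6},{"offset":[0,-0.088,-0.054],"spin":0.24,"gripper":0.6},{"offset":[0,-0.132,-0.081],"spin":0.36,"gripper":0.6},{"offset":[0,-0.176,-0.108],"spin":0.48,"gripper":0.6},{"offset":[0,-0.22,-0.135],"spin":0.6,"gripper":0.6},{"offset":[0,-0.264,-0.162],"spin":0.72,"gripper":0.6},{"offset":[0,-0.308,-0.189],"spin":0.84,"gripper":0.6},{"offset":[0,-0.352,-0.216],"spin":0.96,"gripper":0.6},{"offset":[0,-0.396,-0.243],"spin":1.08,"gripper":0.6},{"offset":[0,-0.44,-0.27],"spin":1.19,"gripper":0.6}]'
python3 -m jog '[{"offset":[0,0,0],"spin":0,"gripper":0.6},{"offset":[0,0,0],"spin":0,"gripper":0.6}]'
python3 - <<'E'
from h import *
s,p,R=pose();print(s["time"],p,R.round(4),s["q"])
c=cam("wrist");im,d=bot.camera("wrist");cv2.imwrite("pics/w1.png",im);np.savez("/tmp/w1.npz",im=im,d=d,K=c[0],k1=c[1],R=c[2],t=c[3])
for q in("handle_grip","handle_bar","corner","basket"):
    print(q,[(np.round(r["position"],1),round(r["confidence"],2)) for r in bot.spot_point(q,"wrist")][:2])
W=cloud(d,c)
X,Y,Z=W[...,0],W[...,1],W[...,2]
m=(X>440)&(X<600)&(Y>190)&(Y<350)&(Z>150)&(Z<180)
P=W[m];print(len(P));r=cv2.minAreaRect(P[:,:2].astype(np.float32));print(r,np.deg2rad(r[2]),np.median(P[:,2]))
E
```

```text
time: 3.35
eef_pos: [504.1, 280.8, 223.0]
orientation: [-0.052, 0.705, 0.053, 0.705]
ft_force: [-0.2, 0.6, 0.5]
finger_gap: 0.602
time: 3.55
eef_pos: [503.8, 280.8, 222.7]
orientation: [-0.053, 0.705, 0.053, 0.705]
ft_force: [-0.4, 0.6, -0.0]
finger_gap: 0.599
3.55 [503.84205625 280.8412335  222.65012094] [[ 1.000e-04 -1.493e-01  9.888e-01]
 [ 2.000e-04  9.888e-01  1.493e-01]
 [-1.000e+00  2.000e-04  1.000e-04]] [-0.86796479  0.16595553  0.35351978  1.65166664 -0.05898264  1.33427916
 -0.35521009]
handle_grip [(array([513.2, 271.4, 145.3]), 0.72), (array([514.4, 271.6,  -0. ]), 0.54)]
handle_bar [(array([513.3, 267.9, 121.5]), 0.58)]
corner [(array([582. , 342.6,  12.5]), 0.87)]
basket [(array([511.1, 272.6,   9.6]), 0.87)]
1180
((512.1494140625, 271.9351806640625), (13.634943008422852, 39.38132095336914), 9.454038619995117) 0.1650041015296158 163.88844173897394
```

View pics/w1.png

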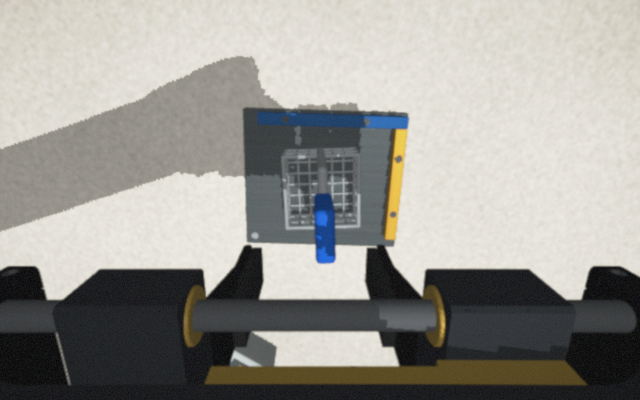

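Wrist view: the blue grip is between the fingers at about (325,228). The depth rectangle is 13.6 x 39.4 mm with its top at z 163.9 mm, which matches the given 14 x 40 and 164. I'll descend onto it.

```bash
python3 -m jog '[{"offset":[0.02,-0.01,0.007],"spin":-0.015,"gripper":0.6},{"offset":[0.055,-0.01,0.007],"spin":-0.015,"gripper":0.6},{"offset":[0.088,-0.01,0.007],"spin":-0.015,"gripper":0.6},{"offset":[0.088,-0.01,0.007],"spin":-0.015,"gripper":0.6},{"offset":[0.088,-0.01,0.007],"spin":-0.015,"gripper":0.0},{"offset":[0.088,-0.01,0.007],"spin":-0.015,"gripper":0.0},{"offset":[0.088,-0.01,0.007],"spin":-0.015,"gripper":0.0},{"offset":[0.088,-0.01,0.007],"spin":-0.015,"gripper":0.0},{"offset":[0.088,-0.01,0.007],"spin":-0.015,"gripper":0.0}]'
python3 - <<'E'
from h import *
s,p,R=pose();print(s["time"],p,s["ft_force"],s["finger_gap"]*87)
im,d=bot.camera("wrist");cv2.imwrite("pics/w2.png",im)
E
```

```text
time: 4.7
eef_pos: [511.8, 273.7, 135.5]
orientation: [-0.059, 0.704, 0.06, 0.705]
ft_force: [-0.9, -0.3, 0.1]
finger_gap: 0.234
4.7 [511.78158149 273.68235243 135.4599162 ] [-0.87905787 -0.27759064  0.09794788] 20.37660909149049
```

View pics/w2.png

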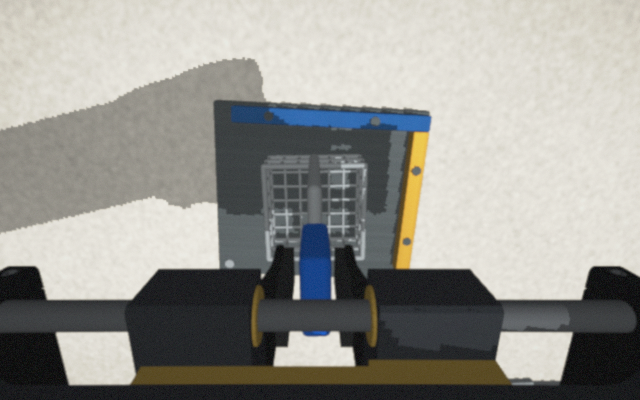

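Fingers are centred on the blue grip (315,270) and still closing. I'll finish closing, then lift.

```bash
python3 -m jog '[{"offset":[0,0,0],"spin":0,"gripper":0},{"offset":[0,0,0],"spin":0,"gripper":0},{"offset":[0,0,0],"spin":0,"gripper":0},{"offset":[0,0,0],"spin":0,"gripper":0},{"offset":[-0.015,0,0],"spin":0,"gripper":0},{"offset":[-0.04,0,0],"spin":0,"gripper":0},{"offset":[-0.07,0,0],"spin":0,"gripper":0},{"offset":[-0.09,0,0],"spin":0,"gripper":0},{"offset":[-0.09,0,0],"spin":0,"gripper":0}]'
python3 - <<'E'
from h import *
s,p,R=pose();print(s["time"],p,R.round(4),s["ft_force"],s["finger_gap"]*87)
im,d=bot.camera("wrist");cv2.imwrite("pics/w3.png",im)
im,d=bot.camera("scene");cv2.imwrite("pics/s3.png",cv2.resize(im[150:330,280:520],None,fx=3,fy=3))
# waypoint B: 95 mm before the seat along -x of stand
th=-0.047; u=np.array([np.cos(th),np.sin(th)]); seat=np.array([490.5,-241.5])
for nm,t in (("pre",seat-95*u),("seat",seat)):
    d=np.append(t,p[2])-p; print(nm,t,(R.T@d).round(1))
print("spin",-(th-np.arctan2(R[1,2],R[0,2])))
E
```

```text
time: 5.65
eef_pos: [513.0, 274.2, 228.3]
orientation: [-0.058, 0.703, 0.06, 0.706]
ft_force: [0.3, -0.5, -1.4]
finger_gap: 0.158
5.65 [512.95446166 274.16077875 228.32538169] [[ 0.0049 -0.1671  0.9859]
 [ 0.0035  0.9859  0.167 ]
 [-1.      0.0027  0.0054]] [ 0.32736907 -0.48944919 -1.41696825] 13.725546765180953
pre [ 395.60490819 -237.03664368] [  -2.4 -484.4 -201.1]
seat [ 490.5 -241.5] [  -1.9 -504.7 -108.3]
spin 0.21483928282774778
```

View pics/w3.png

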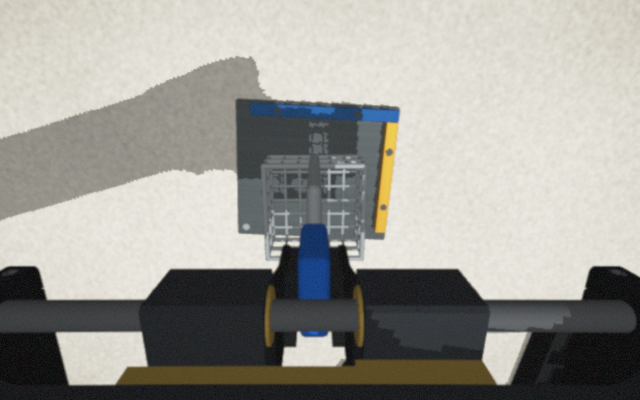

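View pics/s3.png

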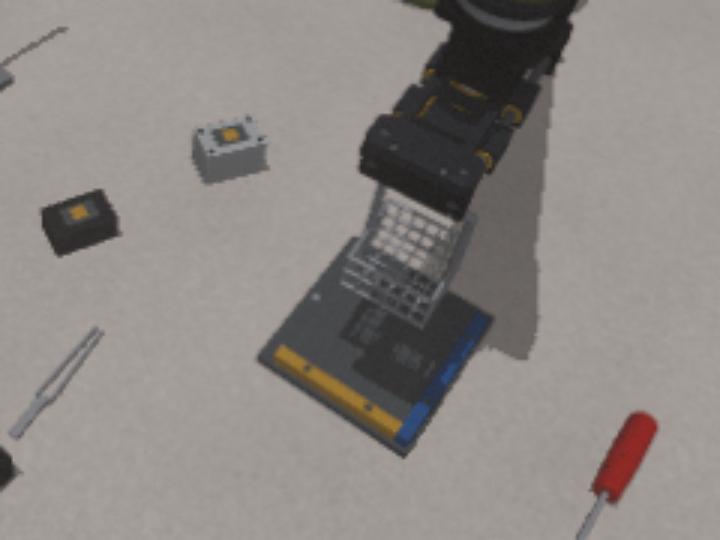

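Basket lifted clear, level in the gripper. Carry it to the far side of the hook mouth.

```bash
python3 -m jog '[{"offset":[0,-0.035,-0.008],"spin":0.02,"gripper":0},{"offset":[0,-0.08,-0.02],"spin":0.04,"gripper":0},{"offset":[0,-0.125,-0.034],"spin":0.06,"gripper":0},{"offset":[0,-0.17,-0.05],"spin":0.08,"gripper":0},{"offset":[0,-0.215,-0.067],"spin":0.1,"gripper":0},{"offset":[0,-0.26,-0.086],"spin":0.12,"gripper":0},{"offset":[0,-0.305,-0.106],"spin":0.14,"gripper":0},{"offset":[0,-0.35,-0.127],"spin":0.16,"gripper":0},{"offset":[0,-0.395,-0.15],"spin":0.18,"gripper":0},{"offset":[0,-0.435,-0.172],"spin":0.2,"gripper":0}]'
python3 -m jog '[{"offset":[0,-0.02,-0.02],"spin":0.015,"gripper":0},{"offset":[0,-0.035,-0.04],"spin":0.015,"gripper":0},{"offset":[0,-0.035,-0.04],"spin":0.015,"gripper":0},{"offset":[0,-0.035,-0.04],"spin":0.015,"gripper":0}]'
cat > m.py <<'E'
from h import *
import sys
k=sys.argv[1]
s,p,R=pose();print(s["time"],p,R.round(4).tolist(),s["ft_force"],s["finger_gap"]*87)
c=cam("wrist");im,d=bot.camera("wrist");cv2.imwrite(f"pics/w{k}.png",im)
W=cloud(d,c);np.savez(f"/tmp/w{k}.npz",W=W,im=im)
X,Y,Z=W[...,0],W[...,1],W[...,2]
b,g,r=[im[...,i].astype(int) for i in range(3)]
m=(r>g+50)&(r>b+50)&(Z>150)&(Z<210)&(Y<-150)
P=W[m];print("hook",len(P))
if len(P)>10:
    l=cv2.fitLine(P[:,:2].astype(np.float32),cv2.DIST_HUBER,0,.01,.01).ravel();print(l,np.arctan2(l[1],l[0]))
    print("xmin",P[P[:,0]<np.nanmin(P[:,0])+6].mean(0),"zmax",np.nanmax(P[:,2]))
for q in("hook_seat","handle_bar"):
    print(q,[(np.round(r["position"],1),round(r["confidence"],2)) for r in bot.spot_point(q,"wrist")][:2])
im,d=bot.camera("scene");cv2.imwrite(f"pics/s{k}.png",cv2.resize(im[90:250,180:400],None,fx=3.5,fy=3.5))
for q in("hook_seat","handle_bar"):
    print(q,[(np.round(r["position"],1),round(r["confidence"],2)) for r in bot.spot_point(q,"scene")][:2])
E
python3 m.py 4
```

```text
time: 6.75
eef_pos: [412.4, -186.0, 223.0]
orientation: [0.012, 0.708, -0.012, 0.706]
ft_force: [0.2, 0.5, -1.8]
finger_gap: 0.162
time: 7.15
eef_pos: [372.7, -217.5, 223.4]
orientation: [0.017, 0.707, -0.016, 0.706]
ft_force: [0.9, 0.4, -1.3]
finger_gap: 0.154
7.15 [ 372.66082303 -217.46556216  223.43905693] [[-0.0012, 0.0476, 0.9989], [0.0013, 0.9989, -0.0476], [-1.0, 0.0013, -0.0013]] [ 0.90454346  0.37434636 -1.2999016 ] 13.357448974459976
hook 1928
[ 9.9916691e-01 -4.0810831e-02  5.1891119e+02 -2.4353545e+02] -0.040822167
xmin [ 463.75299045 -241.52523813  188.56245362] zmax 191.1960574402848
hook_seat [(array([ 490.1, -242.5,  177.2]), 0.93)]
handle_bar [(array([ 373.7, -223.6,  208.1]), 0.59)]
hook_seat [(array([ 490.4, -239.9,  173.7]), 0.85)]
handle_bar [(array([ 373.7, -218.5,  207.4]), 0.84)]
```

View pics/w4.png

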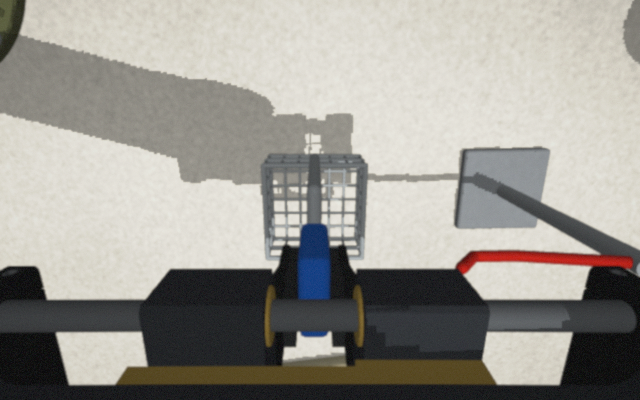

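View pics/s4.png

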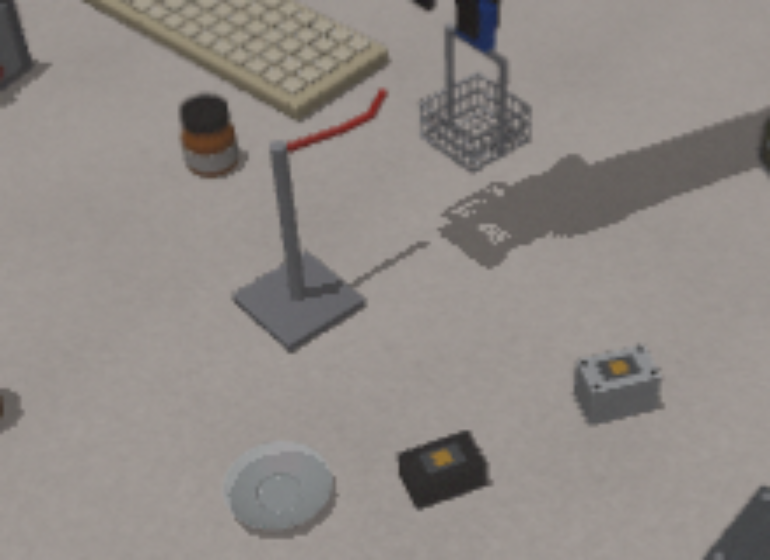

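Wrist view: red hook from (465,265) to (640,262), and its seat at about (490,-242) with yaw -0.04 agrees with the other views. The bar is at z ≈ 205, clear over the 190 mm tip. I'll align sideways and then insert.

```bash
python3 -m jog '[{"offset":[0,-0.018,0],"spin":-0.005,"gripper":0},{"offset":[0,-0.019,0.01],"spin":-0.005,"gripper":0},{"offset":[0,-0.019,0.03],"spin":-0.005,"gripper":0},{"offset":[0,-0.019,0.05],"spin":-0.005,"gripper":0},{"offset":[0,-0.019,0.07],"spin":-0.005,"gripper":0},{"offset":[0,-0.019,0.09],"spin":-0.005,"gripper":0},{"offset":[0,-0.019,0.108],"spin":-0.005,"gripper":0},{"offset":[0,-0.019,0.119],"spin":-0.005,"gripper":0},{"offset":[0,-0.019,0.119],"spin":-0.005,"gripper":0},{"offset":[0,-0.019,0.119],"spin":-0.005,"gripper":0}]'
python3 m.py 5
```

```text
time: 8.45
eef_pos: [491.0, -242.3, 224.1]
orientation: [0.014, 0.708, -0.015, 0.706]
ft_force: [-0.4, 0.1, -2.2]
finger_gap: 0.156
8.45 [ 491.04947236 -242.31423759  224.13209064] [[-0.0016, 0.0415, 0.9991], [-0.0005, 0.9991, -0.0415], [-1.0, -0.0006, -0.0016]] [-0.42490902  0.13142281 -2.21959626] 13.557605825224998
hook 1598
[ 9.9933332e-01 -3.6509652e-02  5.2026080e+02 -2.4374379e+02] -0.036517765
xmin [ 464.63142912 -241.94880797  188.84522302] zmax 191.1315089113466
hook_seat [(array([ 494.3, -242.9,  174.9]), 0.67)]
handle_bar [(array([ 488.2, -248.8,  207.9]), 0.7)]
hook_seat [(array([ 489.5, -241.2,  171.2]), 0.74)]
handle_bar [(array([ 490.3, -246.1,  206.3]), 0.75), (array([748.1, 105.2,   2.2]), 0.58)]
```

View pics/w5.png

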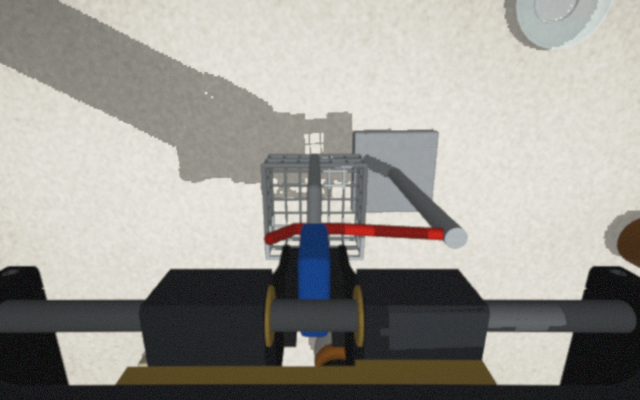

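View pics/s5.png

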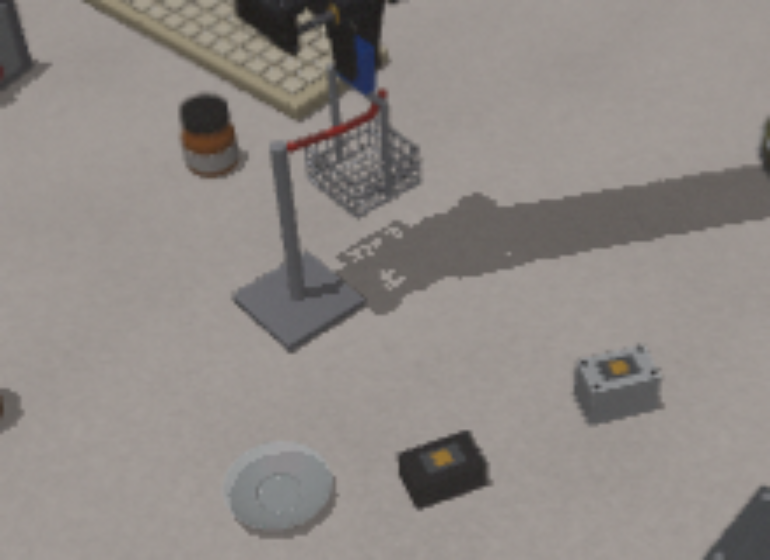

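The hook (red, 268–440 across) passes under the bar through the opening. I'll lower it slowly.

```bash
python3 -m jog '[{"offset":[0.008,0.002,0],"spin":0,"gripper":0},{"offset":[0.018,0.002,0],"spin":0,"gripper":0},{"offset":[0.024,0.002,0],"spin":0,"gripper":0},{"offset":[0.026,0.002,0],"spin":0,"gripper":0},{"offset":[0.027,0.002,0],"spin":0,"gripper":0},{"offset":[0.028,0.002,0],"spin":0,"gripper":0},{"offset":[0.028,0.002,0],"spin":0,"gripper":0}]'
```

```text
time: 9.45
eef_pos: [491.6, -240.6, 196.7]
orientation: [0.015, 0.707, -0.015, 0.707]
ft_force: [0.2, 0.2, -1.4]
finger_gap: 0.154
```

```bash
python3 -m jog '[{"offset":[0.001,0,0],"spin":0,"gripper":0},{"offset":[0.002,0,0],"spin":0,"gripper":0},{"offset":[0.002,0,0],"spin":0,"gripper":0}]'; python3 m.py 6
```

```text
time: 9.75
eef_pos: [491.8, -240.7, 195.4]
orientation: [0.015, 0.707, -0.015, 0.707]
ft_force: [-1.0, -0.1, 4.5]
finger_gap: 0.156
9.75 [ 491.83007404 -240.68907271  195.37865554] [[0.001, 0.0421, 0.9991], [0.0001, 0.9991, -0.0421], [-1.0, 0.0001, 0.001]] [-1.03736117 -0.1350814   4.50513823] 13.592371385992744
hook 1730
[ 9.9910563e-01 -4.2284288e-02  5.2619891e+02 -2.4363464e+02] -0.042296898
xmin [ 464.56273041 -241.68446131  188.75835181] zmax 209.13591933777792
hook_seat []
handle_bar [(array([ 489.6, -246. ,  179.1]), 0.72)]
hook_seat [(array([ 492.2, -242.1,  172.5]), 0.89)]
handle_bar [(array([ 490.4, -245.4,  176.6]), 0.8)]
```

View pics/s6.png

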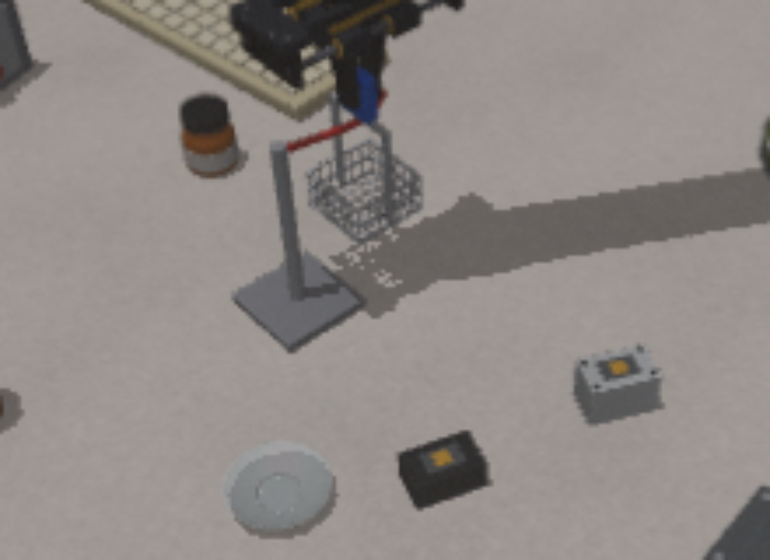

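The bar is on the seat: +4.5 N, bar seen at z ≈ 177–179. Release, pause, then rise straight up.

```bash
python3 -m jog '[{"offset":[-0.001,0,0],"spin":0,"gripper":0.25},{"offset":[-0.001,0,0],"spin":0,"gripper":0.4},{"offset":[-0.001,0,0],"spin":0,"gripper":0.4},{"offset":[-0.001,0,0],"spin":0,"gripper":0.4},{"offset":[-0.001,0,0],"spin":0,"gripper":0.4},{"offset":[-0.01,0,0],"spin":0,"gripper":0.4},{"offset":[-0.03,0,0],"spin":0,"gripper":0.4},{"offset":[-0.05,0,0],"spin":0,"gripper":0.4},{"offset":[-0.08,0,0],"spin":0,"gripper":0.4},{"offset":[-0.08,0,0],"spin":0,"gripper":0.4}]'; python3 m.py 7
```

```text
time: 11.05
eef_pos: [493.4, -241.8, 279.0]
orientation: [0.014, 0.704, -0.015, 0.709]
ft_force: [0.4, -0.4, -0.6]
finger_gap: 0.398
11.05 [ 493.41909524 -241.822473    278.95207976] [[0.0069, 0.0422, 0.9991], [-0.0017, 0.9991, -0.0422], [-1.0, -0.0014, 0.007]] [ 0.40799909 -0.35409661 -0.55589689] 34.66115389383337
hook 989
[ 9.9942762e-01 -3.3829968e-02  5.2100482e+02 -2.4403606e+02] -0.033836424
xmin [ 465.04225614 -242.26883092  188.84322663] zmax 191.1613810735317
hook_seat [(array([ 493.4, -244.4,  176.5]), 0.87)]
handle_bar [(array([ 487.8, -247. ,  180.5]), 0.82)]
hook_seat [(array([ 494.2, -242.9,  174.6]), 0.91)]
handle_bar [(array([ 491.7, -241.5,  178.1]), 0.74), (array([730.1, -86.9,  -1. ]), 0.72)]
```

View pics/s7.png

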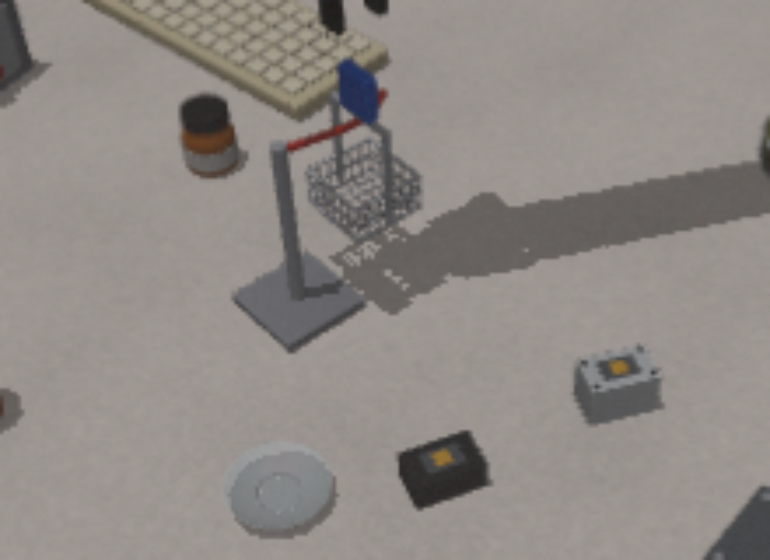

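View pics/w7.png

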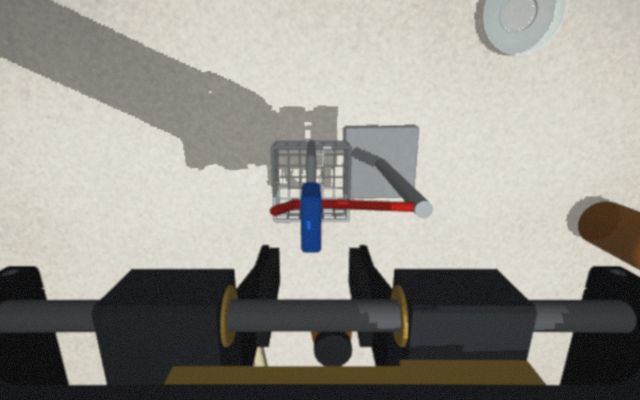

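The basket hangs free on the hook and the fingers are clear. Now to the block; I'll grip across its 40 mm width with the jaws along block y.

```bash
python3 -m jog '[{"offset":[0,0.03,-0.005],"spin":-0.12,"gripper":0.4},{"offset":[0,0.065,-0.012],"spin":-0.25,"gripper":0.5},{"offset":[0,0.1,-0.02],"spin":-0.37,"gripper":0.6},{"offset":[0,0.14,-0.027],"spin":-0.5,"gripper":0.75},{"offset":[0.01,0.175,-0.034],"spin":-0.62,"gripper":0.75},{"offset":[0.03,0.21,-0.04],"spin":-0.75,"gripper":0.75},{"offset":[0.06,0.24,-0.046],"spin":-0.88,"gripper":0.75},{"offset":[0.09,0.265,-0.05],"spin":-1.0,"gripper":0.75},{"offset":[0.12,0.278,-0.052],"spin":-1.12,"gripper":0.75},{"offset":[0.12,0.278,-0.052],"spin":-1.15,"gripper":0.75}]'
python3 -m jog '[{"offset":[0,0,0],"spin":0,"gripper":0.75},{"offset":[0,0,0],"spin":0,"gripper":0.75}]'
cat > b.py <<'E'
from h import *
import sys
k=sys.argv[1]
s,p,R=pose();print(s["time"],p,R.round(4).tolist(),s["ft_force"],s["finger_gap"]*87,s["q"].round(2))
c=cam("wrist");im,d=bot.camera("wrist");cv2.imwrite(f"pics/w{k}.png",im)
W=cloud(d,c)
X,Y,Z=W[...,0],W[...,1],W[...,2]
m=(X>400)&(X<510)&(Y>-20)&(Y<95)&(Z>40)&(Z<50)
m=cv2.morphologyEx(m.astype(np.uint8),cv2.MORPH_OPEN,np.ones((3,3)))>0
P=W[m];r=cv2.minAreaRect(P[:,:2].astype(np.float32));print(len(P),r,np.deg2rad(r[2]),np.median(P[:,2]))
print("zang",np.arctan2(R[1,2],R[0,2]))
print("tool d to centre", (R.T@(np.array([*r[0],0])-p)).round(1))
print([(np.round(r["position"],1),round(r["confidence"],2)) for r in bot.spot_point("block","wrist")][:2])
E
python3 b.py 8
```

```text
time: 12.35
eef_pos: [447.3, 40.7, 150.5]
orientation: [-0.373, 0.603, 0.374, 0.597]
ft_force: [-0.3, 0.0, 0.3]
finger_gap: 0.75
time: 12.55
eef_pos: [452.5, 38.4, 156.1]
orientation: [-0.371, 0.601, 0.371, 0.603]
ft_force: [-0.1, -0.1, -1.0]
finger_gap: 0.743
12.55 [452.45896911  38.43342827 156.08840561] [[0.0023, -0.8932, 0.4497], [0.0004, 0.4497, 0.8932], [-1.0, -0.0019, 0.0014]] [-0.05862333 -0.08929848 -0.979456  ] 64.66199949203815 [-0.79 -0.09  0.62  2.02  0.06  1.19  0.92]
3730 ((452.9955749511719, 38.67893600463867), (40.024017333984375, 63.94268035888672), 63.89528274536133) 1.1151830603992767 45.42064775850473
zang 1.1043239344195972
tool d to centre [ 1.561e+02 -1.000e-01  2.000e-01]
[(array([4.56e+02, 3.90e+01, 2.00e-01]), 0.93)]
```

View pics/w8.png

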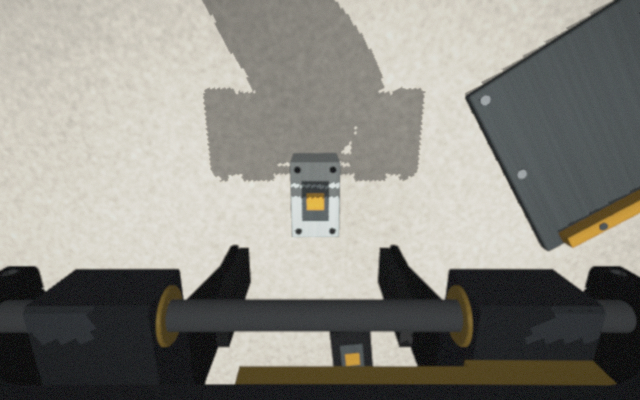

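The aluminium block (top at (315,200), 40.0 x 63.9 mm, z 45.4) is centred under the jaws; the black one is behind. Descend to 20 mm and grip.

```bash
python3 -m jog '[{"offset":[0.03,0,0],"spin":-0.011,"gripper":0.75},{"offset":[0.07,0,0],"spin":-0.011,"gripper":0.75},{"offset":[0.11,0,0],"spin":-0.011,"gripper":0.75},{"offset":[0.13,0,0],"spin":-0.011,"gripper":0.75},{"offset":[0.136,0,0],"spin":-0.011,"gripper":0.75},{"offset":[0.136,0,0],"spin":-0.011,"gripper":0.75},{"offset":[0.136,0,0],"spin":-0.011,"gripper":0.0},{"offset":[0.136,0,0],"spin":-0.011,"gripper":0.0},{"offset":[0.136,0,0],"spin":-0.011,"gripper":0.0},{"offset":[0.136,0,0],"spin":-0.011,"gripper":0.0}]'
python3 -m jog '[{"offset":[0,0,0],"spin":0,"gripper":0},{"offset":[0,0,0],"spin":0,"gripper":0},{"offset":[0,0,0],"spin":0,"gripper":0},{"offset":[0,0,0],"spin":0,"gripper":0}]'
python3 b.py 9
```

```text
time: 13.65
eef_pos: [451.8, 39.7, 19.3]
orientation: [-0.375, 0.599, 0.375, 0.6]
ft_force: [0.7, 1.3, 0.3]
finger_gap: 0.472
time: 14.05
eef_pos: [451.7, 39.7, 19.2]
orientation: [-0.375, 0.599, 0.375, 0.6]
ft_force: [-0.7, 0.6, 6.6]
finger_gap: 0.46
14.05 [451.71321115  39.74341984  19.20607818] [[0.0008, -0.8997, 0.4365], [0.0007, 0.4365, 0.8997], [-1.0, -0.0004, 0.001]] [-0.65656374  0.57924118  6.56703912] 39.980498625322134 [-0.76  0.13  0.65  2.16 -0.1   0.88  1.07]
9636 ((453.55999755859375, 38.28498077392578), (59.789608001708984, 65.67803955078125), 63.31779479980469) 1.1051039943587357 45.41799929547157
zang 1.1190716106760166
tool d to centre [19.2 -2.3 -0.5]
[(array([457.6,  37.6,   3. ]), 0.84)]
```

View pics/w9.png

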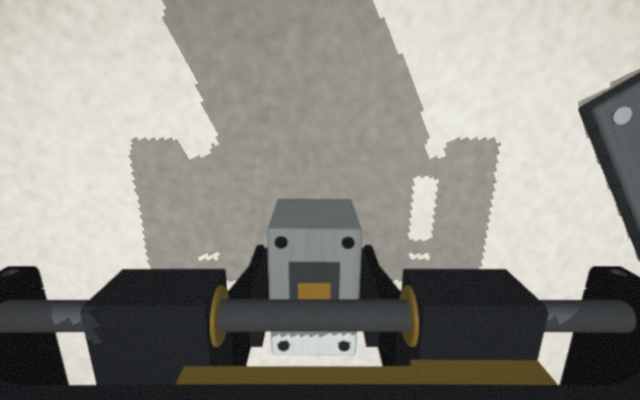

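Gripped at 40.0 mm. Next, the fixture pose from the earlier wrist image.

```bash
python3 -m jog '[{"offset":[-0.01,0,0],"spin":0,"gripper":0},{"offset":[-0.03,0,0],"spin":0,"gripper":0},{"offset":[-0.06,0,0],"spin":0,"gripper":0},{"offset":[-0.08,0,0],"spin":0,"gripper":0},{"offset":[-0.08,0,0],"spin":0,"gripper":0}]'
python3 - <<'E'
from h import *
z=np.load("/tmp/w1.npz");c=(z["K"],float(z["k1"]),z["R"],z["t"]);W=cloud(z["d"],c);im=z["im"]
X,Y,Z=W[...,0],W[...,1],W[...,2]
b,g,r=[im[...,i].astype(int) for i in range(3)]
top=(Z>22)&(Z<30)&(X>400)&(X<660)&(Y>150)&(Y<420)
mb=top&(b>r+25); my=top&(r>b+50)
for mm,nm in((mb,"blue"),(my,"brass")):
    P=W[mm];rr=cv2.minAreaRect(P[:,:2].astype(np.float32));print(nm,len(P),rr,np.deg2rad(rr[2]),np.median(P[:,2]))
    l=cv2.fitLine(P[:,:2].astype(np.float32),cv2.DIST_HUBER,0,.01,.01).ravel();print(l,np.arctan2(l[1],l[0]))
s,p,R=pose();print(s["time"],p,s["ft_force"],s["finger_gap"]*87,np.arctan2(R[1,2],R[0,2]))
E
```

```text
time: 14.65
eef_pos: [453.1, 39.8, 101.1]
orientation: [-0.376, 0.597, 0.375, 0.601]
ft_force: [-0.4, 1.2, -2.4]
finger_gap: 0.454
blue 1844 ((513.8421020507812, 339.1210632324219), (149.59713745117188, 12.1419038772583), 6.730845928192139) 0.11747542289140664 26.267523745695534
[9.92990553e-01 1.18193686e-01 5.13512146e+02 3.39303162e+02] 0.11847063
brass 1296 ((589.7109985351562, 281.5545349121094), (12.449373245239258, 119.51100158691406), 6.848610877990723) 0.11953080900883777 26.24218303538988
[ 1.1933876e-01 -9.9285358e-01  5.8866278e+02  2.8466467e+02] -1.4511725
14.65 [453.14358973  39.77776063 101.09892421] [-0.36085589  1.2085727  -2.38053078] 39.519751656250286 1.1189644533900809
```

Both fences give the same corner, (576.9, 340.5), at yaw 0.1185. I'll carry the block to 10 mm short of both fences, high above the plate.

```bash
python3 -m jog '[{"offset":[0,0.004,0.025],"spin":-0.05,"gripper":0},{"offset":[0,0.01,0.065],"spin":-0.13,"gripper":0},{"offset":[0,0.016,0.105],"spin":-0.22,"gripper":0},{"offset":[0,0.022,0.145],"spin":-0.31,"gripper":0},{"offset":[0,0.027,0.185],"spin":-0.4,"gripper":0},{"offset":[0,0.033,0.225],"spin":-0.48,"gripper":0},{"offset":[0,0.038,0.255],"spin":-0.54,"gripper":0},{"offset":[0,0.041,0.276],"spin":-0.57,"gripper":0},{"offset":[0,0.041,0.276],"spin":-0.57,"gripper":0},{"offset":[0,0.041,0.276],"spin":-0.57,"gripper":0}]'
cat > n.py <<'E'
from h import *
import sys
k=sys.argv[1]
s,p,R=pose();print(s["time"],p.round(1),R.round(4).tolist(),s["finger_gap"]*87,s["q"].round(2))
a=0.1185;u=np.array([np.cos(a),np.sin(a),0]);v=np.array([-u[1],u[0],0])
print("TCP in corner frame",((p-[576.9,340.5,12])@np.array([u,v,[0,0,1]]).T).round(1),"yaw err",np.arctan2(R[1,2],R[0,2])-np.pi/2-a)
f=s["ft_force"];print("F nest x,y,z",(f@u).round(2),(f@v).round(2),f[2].round(2),"moment",s["moment"].round(3))
if len(sys.argv)>2:
    c=cam("wrist");im,d=bot.camera("wrist");cv2.imwrite(f"pics/w{k}.png",im)
    W=cloud(d,c);np.savez(f"/tmp/w{k}.npz",W=W,im=im)
    im2,d2=bot.camera("scene");cv2.imwrite(f"pics/s{k}.png",cv2.resize(im2[190:320,320:520],None,fx=4,fy=4))
E
python3 n.py 10 1
```

```text
time: 15.65
eef_pos: [533.5, 305.6, 96.2]
orientation: [-0.529, 0.471, 0.529, 0.468]
ft_force: [0.5, -0.6, -3.0]
finger_gap: 0.456
15.65 [533.5 305.6  96.2] [[-0.0028, -0.9928, -0.1194], [-0.0027, -0.1194, 0.9928], [-1.0, 0.0031, -0.0024]] 39.70578002991014 [-0.93  0.36  0.45  1.7  -0.17  1.12  1.26]
TCP in corner frame [-47.2 -29.5  84.2] yaw err 0.00116567551418717
F nest x,y,z 0.4 -0.68 -2.96 moment [-0.089  0.061  0.052]
```

View pics/w10.png

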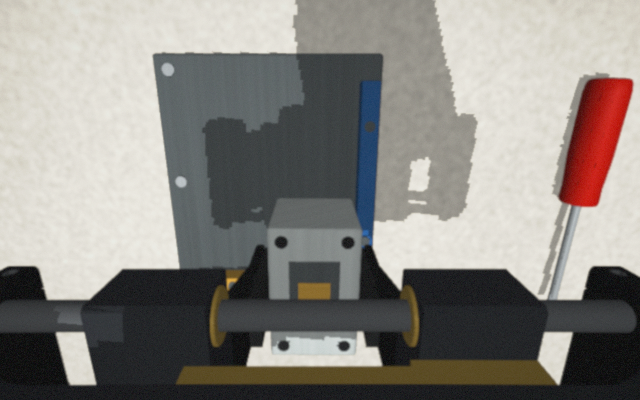

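View pics/s10.png

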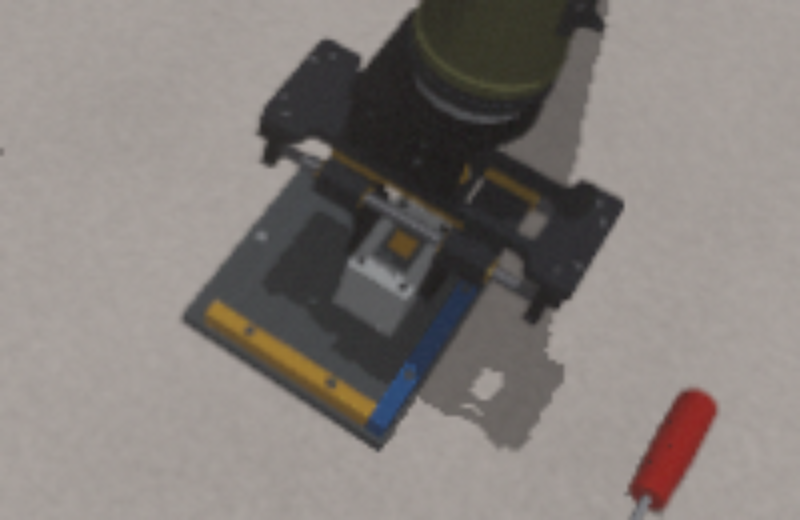

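The block is square over the free plate, about 10 mm from each fence (yaw error 0.001). Descend close to the plate.

```bash
python3 -m jog '[{"offset":[0.02,0,0],"spin":0,"gripper":0},{"offset":[0.045,0,0],"spin":0,"gripper":0},{"offset":[0.058,0,0],"spin":0,"gripper":0},{"offset":[0.06,0,0],"spin":0,"gripper":0},{"offset":[0.06,0,0],"spin":0,"gripper":0},{"offset":[0.06,0,0],"spin":0,"gripper":0}]'
python3 n.py 11 
```

```text
time: 16.35
eef_pos: [535.7, 305.9, 39.8]
orientation: [0.529, -0.469, -0.528, -0.47]
ft_force: [0.1, -0.3, -2.4]
finger_gap: 0.457
16.35 [535.7 305.9  39.8] [[0.0017, -0.9931, -0.1176], [0.0012, -0.1176, 0.9931], [-1.0, -0.0019, 0.001]] 39.759426681248094 [-0.91  0.42  0.43  1.75 -0.2   1.02  1.28]
TCP in corner frame [-45.  -29.5  27.8] yaw err -0.0006098318808289149
F nest x,y,z 0.04 -0.35 -2.45 moment [0.057 0.027 0.043]
```

```bash
python3 -m jog '[{"offset":[0.004,0,0],"spin":0,"gripper":0},{"offset":[0.007,0,0],"spin":0,"gripper":0},{"offset":[0.008,0,0],"spin":0,"gripper":0},{"offset":[0.009,0,0],"spin":0,"gripper":0},{"offset":[0.009,0,0],"spin":0,"gripper":0}]'
python3 n.py 12 
```

```text
time: 16.85
eef_pos: [535.2, 305.9, 31.3]
orientation: [-0.528, 0.469, 0.529, 0.47]
ft_force: [-3.7, -2.0, 6.3]
finger_gap: 0.459
16.85 [535.2 305.9  31.3] [[0.0003, -0.993, -0.1179], [0.001, -0.1179, 0.993], [-1.0, -0.0004, 0.001]] 39.895144661494264 [-0.91  0.43  0.43  1.75 -0.21  1.    1.29]
TCP in corner frame [-45.5 -29.4  19.3] yaw err -0.00036874463533392854
F nest x,y,z -3.87 -1.55 6.3 moment [-0.303  0.728  0.049]
```

On the plate (z as expected at 19.3, ~9 N down). Slide towards the fences.

```bash
python3 -m jog '[{"offset":[0,-0.002,0.002],"spin":0,"gripper":0},{"offset":[0,-0.005,0.004],"spin":0,"gripper":0},{"offset":[0,-0.007,0.006],"spin":0,"gripper":0},{"offset":[0,-0.009,0.0075],"spin":0,"gripper":0},{"offset":[0,-0.009,0.0075],"spin":0,"gripper":0}]'
python3 n.py 13 
```

```text
time: 17.35
eef_pos: [543.9, 314.4, 31.3]
orientation: [0.529, -0.469, -0.528, -0.47]
ft_force: [-1.7, -2.3, 5.4]
finger_gap: 0.458
17.35 [543.9 314.4  31.3] [[0.0015, -0.993, -0.1178], [0.001, -0.1178, 0.993], [-1.0, -0.0016, 0.0008]] 39.87190419094517 [-0.91  0.45  0.43  1.72 -0.22  1.01  1.28]
TCP in corner frame [-35.8 -22.   19.3] yaw err -0.00044286245280961145
F nest x,y,z -1.98 -2.05 5.41 moment [-0.211  0.346  0.02 ]
```

Remaining: about 2 mm in y and 2 mm in x. I'll push y first in small steps.

```bash
python3 -m jog '[{"offset":[0,0,0.001],"spin":0,"gripper":0},{"offset":[0,0,0.002],"spin":0,"gripper":0},{"offset":[0,0,0.003],"spin":0,"gripper":0},{"offset":[0,0,0.003],"spin":0,"gripper":0}]'
python3 n.py 14
python3 -m jog '[{"offset":[0,-0.001,0],"spin":0,"gripper":0},{"offset":[0,-0.002,0],"spin":0,"gripper":0},{"offset":[0,-0.003,0],"spin":0,"gripper":0},{"offset":[0,-0.003,0],"spin":0,"gripper":0}]'
python3 n.py 15
```

```text
time: 17.75
eef_pos: [544.2, 316.5, 31.3]
orientation: [0.529, -0.469, -0.528, -0.47]
ft_force: [-0.6, -2.8, 5.5]
finger_gap: 0.456
17.75 [544.2 316.5  31.3] [[0.0026, -0.9931, -0.1173], [0.0002, -0.1173, 0.9931], [-1.0, -0.0026, -0.0002]] 39.67361377208841 [-0.91  0.46  0.43  1.72 -0.22  1.01  1.28]
TCP in corner frame [-35.3 -20.   19.3] yaw err -0.0009703407806493369
F nest x,y,z -0.9 -2.71 5.5 moment [-0.448  0.1    0.02 ]
time: 18.15
eef_pos: [545.5, 316.7, 31.3]
orientation: [-0.529, 0.47, 0.529, 0.469]
ft_force: [-4.1, -4.2, 9.5]
finger_gap: 0.455
18.15 [545.5 316.7  31.3] [[-0.0009, -0.993, -0.1179], [-0.0006, -0.1179, 0.993], [-1.0, 0.001, -0.0005]] 39.61129667127362 [-0.91  0.46  0.43  1.71 -0.22  1.02  1.28]
TCP in corner frame [-34.  -19.9  19.3] yaw err -0.0003100723191852839
F nest x,y,z -4.6 -3.65 9.51 moment [-0.689  1.004  0.139]
```

Contact is starting on both fences. Push further.

```bash
python3 -m jog '[{"offset":[0,-0.001,0.001],"spin":0,"gripper":0},{"offset":[0,-0.002,0.002],"spin":0,"gripper":0},{"offset":[0,-0.003,0.003],"spin":0,"gripper":0},{"offset":[0,-0.003,0.003],"spin":0,"gripper":0},{"offset":[0,-0.003,0.003],"spin":0,"gripper":0}]'
python3 n.py 16 1
```

```text
time: 18.65
eef_pos: [545.7, 316.8, 31.3]
orientation: [-0.528, 0.473, 0.529, 0.467]
ft_force: [-12.1, -10.8, 18.5]
finger_gap: 0.458
18.65 [545.7 316.8  31.3] [[-0.0073, -0.9932, -0.1166], [-0.0054, -0.1166, 0.9932], [-1.0, 0.0079, -0.0045]] 39.84311391277069 [-0.91  0.47  0.43  1.71 -0.22  1.03  1.28]
TCP in corner frame [-33.8 -19.9  19.3] yaw err -0.001622878507006431
F nest x,y,z -13.3 -9.27 18.47 moment [-2.201  2.573  0.006]
```

View pics/w16.png

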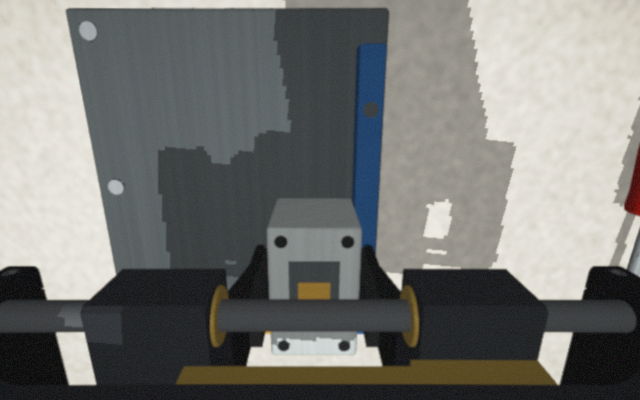

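View pics/s16.png

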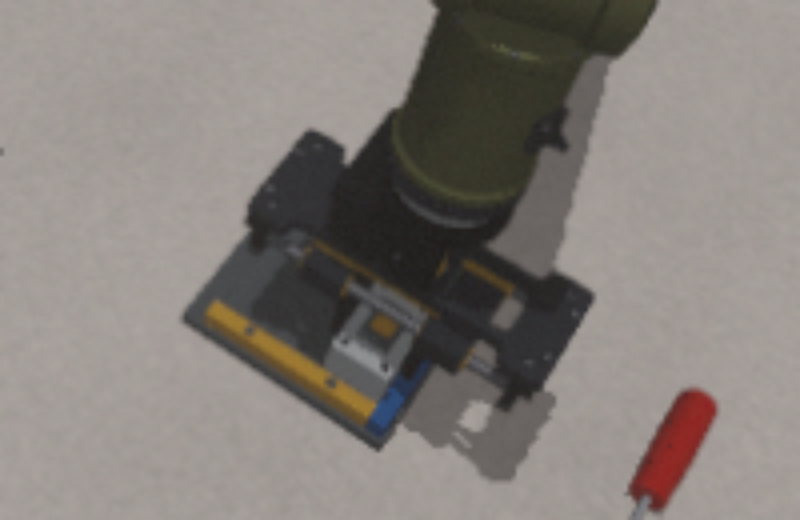

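Force is −13 N in nest x and −9 N in nest y, and the position has stopped where expected. I'll settle, then check the block's tilt and alignment and the basket.

```bash
python3 -m jog '[{"offset":[0,0,0],"spin":0,"gripper":0},{"offset":[0,0,0],"spin":0,"gripper":0},{"offset":[0,0,0],"spin":0,"gripper":0},{"offset":[0,0,0],"spin":0,"gripper":0},{"offset":[0,0,0],"spin":0,"gripper":0}]'
python3 n.py 17 1
python3 - <<'E'
from h import *
z=np.load("/tmp/w17.npz");W=z["W"]
a=0.1185;u=np.array([np.cos(a),np.sin(a),0]);v=np.array([-u[1],u[0],0])
Q=(W-[576.9,340.5,12])@np.array([u,v,[0,0,1]]).T
sel=np.zeros(Q.shape[:2],bool);sel[230:296,272:358]=True
sel&=(Q[...,2]>35)&(Q[...,2]<55);P=Q[sel]
A=np.c_[P[:,:2],np.ones(len(P))];k=np.linalg.lstsq(A,P[:,2],rcond=None)[0];print("top plane slopes",k[:2].round(4),"n",len(P),"zmed",np.median(P[:,2]))
sel2=np.zeros(Q.shape[:2],bool);sel2[330:356,270:358]=True;sel2|=sel
P=Q[sel2&(Q[...,2]>35)&(Q[...,2]<52)];r=cv2.minAreaRect(P[:,:2].astype(np.float32));print(r)
im,d=bot.camera("scene");cv2.imwrite("pics/s18.png",cv2.resize(im[90:250,180:400],None,fx=3.5,fy=3.5))
for q in("hook_seat","handle_bar","basket","dark_block","jar","dish","tweezers","driver","block"):
    print(q,[(np.round(r["position"],1),round(r["confidence"],2)) for r in bot.spot_point(q,"scene")][:1])
E
```

```text
time: 19.25
eef_pos: [545.6, 316.8, 31.3]
orientation: [-0.528, 0.473, 0.529, 0.467]
ft_force: [-12.2, -10.3, 17.7]
finger_gap: 0.46
19.25 [545.6 316.8  31.3] [[-0.0073, -0.9931, -0.1166], [-0.0054, -0.1166, 0.9932], [-1.0, 0.0079, -0.0045]] 40.01943864497583 [-0.91  0.47  0.43  1.71 -0.22  1.03  1.28]
TCP in corner frame [-33.9 -19.9  19.3] yaw err -0.0015844635864538659
F nest x,y,z -13.3 -8.76 17.71 moment [-2.206  2.592  0.064]
top plane slopes [ 0.0089 -0.0051] n 5652 zmed 45.6388103666538
((-31.231916427612305, -20.282794952392578), (39.952842712402344, 64.34941101074219), 89.7562026977539)
hook_seat [(array([ 492.8, -244. ,  174.1]), 0.73)]
handle_bar [(array([ 492.3, -240.2,  179. ]), 0.77)]
basket [(array([ 491.5, -244.8,   73.8]), 0.76)]
dark_block [(array([622.3,  -7.9,  -0.8]), 0.72)]
jar [(array([ 5.085e+02, -4.763e+02, -3.000e-01]), 0.78)]
dish [(array([728.6, -86. ,   1.9]), 0.76)]
tweezers [(array([ 7.487e+02,  1.035e+02, -7.000e-01]), 0.75)]
driver [(array([507.8, 494.8,  -1. ]), 0.91)]
block [(array([545.6, 317.2,  12.1]), 0.6)]
```

View pics/s18.png

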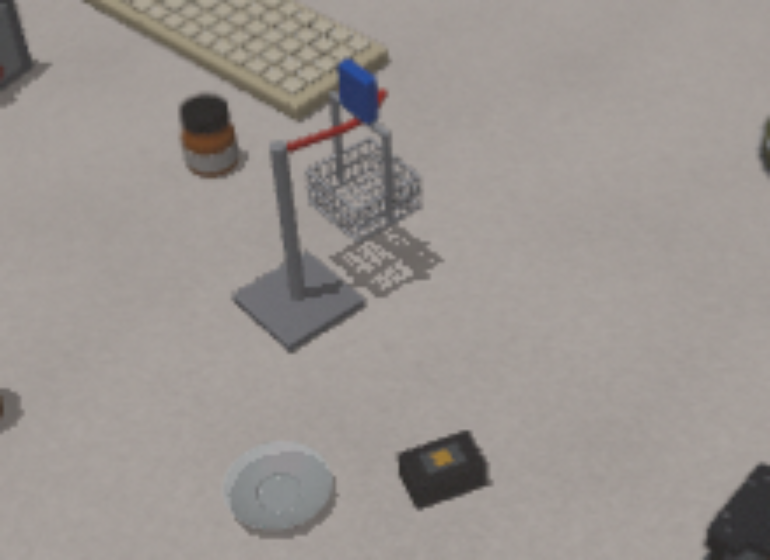

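All in place. I'll add a little more push in y and ease the downward load for margin, then hand in.

```bash
python3 -m jog '[{"offset":[0,0,0.001],"spin":0,"gripper":0},{"offset":[-0.0005,0,0.002],"spin":0,"gripper":0},{"offset":[-0.0005,0,0.002],"spin":0,"gripper":0},{"offset":[-0.0005,0,0.002],"spin":0,"gripper":0},{"offset":[-0.0005,0,0.002],"spin":0,"gripper":0},{"offset":[-0.0005,0,0.002],"spin":0,"gripper":0}]'
python3 n.py 19
```

```text
time: 20.45
eef_pos: [545.6, 316.8, 31.4]
orientation: [-0.528, 0.474, 0.528, 0.466]
ft_force: [-12.0, -12.9, 17.3]
finger_gap: 0.454
20.45 [545.6 316.8  31.4] [[-0.0075, -0.9932, -0.116], [-0.008, -0.116, 0.9932], [-0.9999, 0.0084, -0.007]] 39.479999187217516 [-0.91  0.47  0.43  1.7  -0.22  1.03  1.28]
TCP in corner frame [-33.8 -19.8  19.4] yaw err -0.0022127403005671176
F nest x,y,z -13.47 -11.43 17.28 moment [-2.839  2.425  0.099]
```

```bash
python3 -c "
from station import bot
print(bot.sign_off())"
```

```text
the job is handed in; nothing more can be done
None
```

The basket is hanging by its handle on the hook, let go. The aluminium block is held pressed into the fixture corner against both fences. I handed the job in at about 20.5 s of the 64 s allowed; no verdict is reported.

**Basket:** The last scene picture shows the handle bar at about (492, -240, 179) mm, against the hook seat at about (493, -244, 174). It hangs upright, and the gripper is nowhere near it.

**Block:**
- **Position:** its origin is at about (-31.2 to -31.9, -20) mm from the corner, where fully home is (-32, -20). The gripper's height and the depth image both put it flat on the plate.
- **Angle:** tilt is about 0.01 rad, and yaw error is about 0.002 rad, judged by the gripper.
- **Push:** about 13.5 N towards the brass fence, 11.4 N towards the blue fence and 17 N down, with the grip still closed on it. These are wrist forces, so friction on the plate takes a few newtons of them. I could not measure the force on each fence directly.

**Other things:** The black block, tweezers, dish, jar and driver were all found again within a few millimetres of where they started.

**Disagreements:** The network readings for the handle bar sideways differed by up to about 6 mm between cameras. The scene camera's estimate of the block was about 2 mm off the fixture-based one. Both are within the accuracy stated for those tools. No check failed.

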